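# Hang the second die plate on the press's tooling hook

### The job

Lift the steel die plate out of the slotted aluminium block and hang it by its eye on the tooling hook, in front of the plate that already hangs there, so that its crossbar drops fully home into the notch of the sleeve on the hook's arm. The sleeve may be set anywhere along its travel, so feel for the notch by sliding the plate along with light pressure, and never lean hard on the hook. Let go, with the first plate still hanging in its place and nothing else on the desk disturbed.

Things in the scene. Friction and masses are not known exactly. Their poses are not given: they have to be found in the camera images.
- plate_mid (a point): Centre of the upright steel die plate to hang (0.17 to 0.34 kg). z up, y along its width, x its thin way; a half turn about z changes nothing. 138 mm tall, lower edge 69 mm below this point. Going up from that edge: body 58 wide, 8 thick (0-46 mm); eye 40 wide (46-82) between 9 mm side bars; crossbar 58 wide, 8 thick (82-94); grip neck (94-138). Starts standing in the block's slot.
- plate_neck (a point): Grip point of the die plate: middle of its neck, 53 mm above the plate's centre. The neck is 24 mm wide (y), 10 mm thick (x), 44 mm tall, from the crossbar's shoulders 28 mm below this point to 16 mm above it. Grip it across the 24 mm width, fingers on its two sides; so held it goes between post and tip with room from the first plate.
- block: Slotted alignment block of anodized aluminium fixed to the desk, 56 (x) x 96 (y) x 40 mm tall; origin at the centre of its underside. An upright slot along its y axis, 10.5 mm wide, 64 mm long, 30 mm deep, holds the die plate, whose lower edge is 10 mm above the desk; the plate lifts straight up.
- stand: Tooling hook fixed to the desk; origin at the centre of the underside of its base (210 x 90 x 12 mm), z up. Post (20 x 30 mm, 172 mm tall) at x = +95 mm. From it a level steel arm runs towards -x at y = 0: 12 mm wide, top z = 150, underside z = 140 mm, to an upturned tip at the far end. The first plate hangs near the post at x = 63 mm, between two collars 4 mm high.
- hook_tip (a point): Middle of the top of the arm's upturned tip: 166 mm above the desk, 16 mm above the arm's top, 72 mm from the stand's origin towards -x; the tip is 10 mm long, 12 mm wide. Axes as the stand's. To pass, the plate's eye moves along the arm, towards +x of the stand, with the eye's middle (64 mm above the plate's lower edge) 153 mm above the desk (5 mm to spare above and below).
- sleeve_top (a point): Fixed point of the hook at x = -26, y = 0, z = 157 mm of the stand, axes as the stand's. An aluminium sleeve, 84 mm long, 18 mm wide, top z = 157 mm, is clamped over the arm; at this point there is always flat sleeve top between tip and notch. Notch: square-edged, right across the sleeve, 12 mm long (x), 7 mm deep down to the arm's top (z = 150 mm), home for the 8 mm crossbar.
- notch_range_mid (a point): Middle of the notch's possible range, on the arm's top: x = 2, y = 0, z = 150 mm of the stand, axes as the stand's. The sleeve was clamped by hand, so the notch's centre is up to 14 mm either way from here along x and no reading of it is given: feel for it. Flat sleeve top reaches 44 mm out and 28 mm in from the notch's edges. 2 to 8 N is enough; more than 20 N on the hook bends it.
- hung_mid (a point): Centre of the first steel plate, a round gauge plate already hanging on the hook: 138 mm tall, same eye, crossbar and neck as the die plate, but a round 48 mm disc below; x along the hook's arm. It hangs loosely and must not be knocked off, shifted along the arm or pushed with more than 5 N.
- socket: Bystander: tan ceramic chip socket, 26 x 62 x 16 mm, lying on the desk. Origin at the centre of its underside (leave alone).
- connector: Bystander: green plastic edge connector, 14 x 80 x 18 mm, lying on the desk. Origin at the centre of its underside (leave alone).
- tin: Bystander: round dented chrome parts tin, 80 mm across, 40 mm tall. Origin at the centre of its underside (leave alone).
- reel: Bystander: grey flanged reel, 64 mm across, 40 mm tall. Origin at the centre of its underside (leave alone).
- driver: Bystander: screwdriver lying on the desk. Origin at the centre of its underside (leave alone).
- pinjar: Bystander: small closed jar, 48 mm across, 60 mm tall. Origin at the centre of its underside (leave alone).

How it is judged (in metres and radians):
On the way, in this order (a step that is already met when the one before it is completed fails the run):
1. the die plate is lifted clear of the block (z of plate_mid in the frame of block above 0.112 m), for 0.1 s.
2. the die plate's eye is over the hook's arm, inside the upturned tip (x of plate_mid in the frame of stand between -0.062 and 0.03 m and y of plate_mid in the frame of stand between -0.015 and 0.015 m and z of plate_mid in the frame of stand between 0.125 and 0.175 m), for 0.1 s.
At the end, for the whole second after the job is handed in: The die plate hangs on the arm, crossbar home in the notch (within 2.5 mm of its floor), centred within 12 mm, upright within 8 and square within 17 degrees; the first plate hangs in its place (within 9 mm along, 12 mm across the arm); both at rest (x of plate_mid in the frame of stand between -0.019 and 0.023 m and y of plate_mid in the frame of stand between -0.012 and 0.012 m and z of plate_mid in the frame of stand between 0.13 and 0.1395 m and angle between plate_mid's own z axis and vertical below 0.15 rad and angle between the x axis of plate_mid and the x axis of stand, either way round below 0.3 rad and x of hung_mid in the frame of stand between 0.054 and 0.072 m and y of hung_mid in the frame of stand between -0.012 and 0.012 m and z of hung_mid in the frame of stand between 0.13 and 0.14 m and linear speed of each of plate, hung below 0.02 m/s); the robot touches nothing.
It fails at once if the die plate is pressed on the hook with more than 20 N (contact force between plate and stand above 20 N).
It fails at once if the first plate is pushed with more than 5 N by the die plate or the robot (contact force between any of plate, the fingers, the arm and hung above 5 N).
It fails at once if the first plate is dislodged (moved more than 15 mm) (distance of hung_mid from where it was at the start of the episode above 0.015 m).
It fails at once if a bystander is moved more than 20 mm (distance of any of socket, connector, tin, reel, driver, pinjar from where it was at the start of the episode above 0.02 m).
It also fails if it takes over 72 s, if anything falls off the work surface, if the arm or the gripper's body presses on something with over 40 N, if the wrist force passes 120 N, or if a joint passes its speed limit or range.

### The arm

A 6-joint arm with a two-finger parallel gripper is mounted at the origin on the work surface. World frame = base frame: x ahead of the robot, y to its left, z up, the work surface at z = 0. Lengths are in m, angles in degrees, forces in N, time in s.
With the tool pointing down it reaches from about 0.4 to 0.825 m from the base axis. Payload 7 kg.
Tool frame: the origin (TCP) lies on the centre line of the jaws, within the pads' length; the fingertips stand 17 mm ahead of it and the grasp point (between the pads) lies 2 mm behind it; z points along the fingers, y is the direction in which the jaws open and shut (so a half turn about z gives the same grasp; the last joint's range is limited). The gripper opens to 88 mm and grips with 3 to 60 N. Pads are 19 mm wide; open, the fingers measure 130 mm over their backs; the gripper's body (78 mm by 193 mm) begins 47 mm behind the grasp point.
Start: joints at [16.507, 20.546, 0.682, 0, -70.136, -16.507], TCP at [0.675, -0, 0.244] pointing down, gripper open.
Joint ranges: [-176.03, 176.03], [-82.01, 121.73], [-58.28, 71.71], [-173.87, 95.51], [-174.79, -0.11], [-173.66, 173.66]. Speed limits (degrees/s): [136.94, 136.94, 172.46, 180, 180, 180].

### API

Orientations are given as [roll, pitch, yaw] about the fixed x, y, z axes, in that order (R = Rz(yaw) Ry(pitch) Rx(roll)).
In Python, from plant import telemetry, vision, close_job, recognise, silhouettes, place_of gives the robot as it stands.
- The arm moves only by the shell command python3 -m handwheel 'ROWS'. ROWS is JSON, a list that holds one entry, the list of rows, each a list of 5 numbers: the shift along the tool's x, y, z in m, then the turn about the tool's z in rad, then the closure, from 0 (fully open) to 1 (shut). In form: [[[tx, ty, tz, yaw, gripper], ...]]. A call has 1 to 20 rows; each row shifts and turns the commanded pose from where the row before left it, along the tool's axes as they then stand; what a row does not reach is not made up. A row lasts 1/12 s, in which the tool goes at most 41.7 mm and 7.16 degrees, less where a joint would pass 70% of its speed; a pose out of reach is approached as far as the arm can. A call with a gripper value outside its range is refused whole. The fingers move at their own pace and stop on an object; the grip force is fixed at half the most. Time passes only in rows, so rows that do not move let the fingers close. It gives the time, the measured TCP pose, the force and the opening at its end, in the units of the state.
- telemetry.get_obs(): the state, without advancing time (a new reading comes with each control period).
- vision.snapshot(name): name is "scene" or "side" or "wrist"; returns a dict with "color" (384x512x3 uint8, red, green, blue), "mtx" (3x3 intrinsics, pixels), "dist" ([k1, k2, p1, p2, k3] as OpenCV has them; the pictures are not rectified), "cam_to_world" (4x4, takes a point from camera to world coordinates); the wrist camera has in their place "tool_from_camera" (4x4, takes a point from camera to tool coordinates, whose origin is the TCP and whose axes are the flange's). Camera axes: x right, y down, z forward; pixel columns grow to the right and rows downward; lengths in m; the calibration is good to about 2 mm. A picture is of the moment at which its call begins: read the wrist's pose just before it. There is no depth.
- close_job(): hands the job in, once; it reports no verdict.
Trained networks look in a picture, given as the dict that the camera call returned (one of the last four; its "shot" number tells which), for a name from the list of things; names that differ only in an ending like _2 or _b are one class to them, and where a whole thing is asked for, a point or a joint stands for the part that bears it (a point fixed in the world has none). Each returns a list of dicts, best first, with "conf" (0 to 1); they miss things now and then, are a little off and sometimes report something else, mostly with a low value. They report only what shows in the picture. A call takes as long as a camera call.
- recognise(name, picture): "xy" ([column, row] in pixels, amid what is visible of it).
- silhouettes(name, picture): "region" (384x512 bool, what is visible of it) and "xy" ([column, row] in pixels, amid what is visible of it).
- place_of(name, picture): "xy" ([column, row] in pixels: a listed point, or the origin of a listed thing).
The state is a dict: "clock": time; "joint_pos": joint angles; "qvel": joint speeds; "tau": joint torques, N m; "tool_pos": TCP position; "orientation": TCP orientation; "force": force on the tool from outside, world axes, zero at the start; "moment": the same for the moment, N m; "opening": finger opening in m.
Only numpy, scipy, OpenCV 4.12 (cv2) and the standard library are available. Lean on these libraries where they do the work, as an engineer would, in place of code of your own. Each camera call takes 0.05 s, during which the arm holds its last target.

## Working session

There is one attempt and no reset: what is moved stays moved. The work goes in short steps, Python scripts to look and compute and a shell command to move; the robot and the scene stay as the last step left them, time stands still between calls to the robot, and variables do not carry over. Pictures are saved under pics/ and viewed, and the job is handed in when it is done.

```bash
ls; mkdir -p pics
cat > h.py <<'E'
import numpy as np, cv2
from plant import telemetry, vision, close_job, recognise, silhouettes, place_of
def save(name,s): cv2.imwrite(f'pics/{name}.png',s['color'][:,:,::-1])
def ray(s,xy,T=None):
    p=cv2.undistortPoints(np.array([[xy]],float),np.array(s['mtx']),np.array(s['dist']))[0,0]
    T=np.array(s['cam_to_world']) if T is None else T
    d=T[:3,:3]@np.array([p[0],p[1],1]); return T[:3,3],d/np.linalg.norm(d)
def atz(s,xy,z,T=None):
    o,d=ray(s,xy,T); return o+d*(z-o[2])/d[2]
def tri(rs):
    A=sum(np.eye(3)-np.outer(d,d) for o,d in rs); b=sum((np.eye(3)-np.outer(d,d))@o for o,d in rs)
    x=np.linalg.solve(A,b); return x,[np.linalg.norm((np.eye(3)-np.outer(d,d))@(x-o)) for o,d in rs]
E
python3 - <<'E'
from h import *
o=telemetry.get_obs(); print(o)
R={}
S={}
for c in ['scene','side','wrist']:
    s=vision.snapshot(c); save(c+'0',s); S[c]=s
    for n in ['plate_mid','plate_neck','block','stand','hook_tip','sleeve_top','notch_range_mid','hung_mid']:
        r=place_of(n,s); 
        print(c,n,[(np.round(q['xy'],1),round(q['conf'],2)) for q in r[:2]])
        if r: R[c,n]=r[0]['xy']
for n in ['plate_mid','plate_neck','block','stand','hook_tip','sleeve_top','notch_range_mid','hung_mid']:
    rs=[ray(S[c],R[c,n]) for c in ['scene','side'] if (c,n) in R]
    if len(rs)==2: print(n,tri(rs))
E
```

```text
pics
{'clock': 0.0, 'joint_pos': array([ 1.65039943e+01,  2.05916874e+01,  6.33951675e-01, -2.06681846e-02,
       -7.01351432e+01, -1.65065381e+01]), 'qvel': array([ 0.01161824,  0.12034698, -0.09324842,  0.01166802,  0.02917223,
       -0.02719128]), 'tau': array([-8.00930356e-04, -5.82726967e+01,  2.93058443e+01,  6.99745238e+00,
        6.93249181e-03, -2.06530804e-04]), 'tool_pos': array([ 6.74542314e-01, -5.42805186e-05,  2.42619439e-01]), 'orientation': array([ 1.79905428e+02, -7.76320371e-03, -9.00095763e+01]), 'force': array([-0.28252538,  0.26602762,  0.58220957]), 'moment': array([ 0.02952309, -0.04519886, -0.01707535]), 'opening': 0.08795530271297097}
scene plate_mid [(array([206.5, 255. ]), 0.52)]
scene plate_neck [(array([202.5, 246.2]), 0.58)]
scene block [(array([210.4, 268.3]), 0.57), (array([129.2, 246.2]), 0.33)]
scene stand []
scene hook_tip []
scene sleeve_top []
scene notch_range_mid [(array([311.3, 154.8]), 0.94)]
scene hung_mid [(array([211.5, 268.3]), 0.71), (array([333.8, 165.7]), 0.53)]
side plate_mid [(array([347.1, 239.2]), 0.94)]
side plate_neck [(array(
[... 532 characters left out ...]
364. , 376.8]), 0.89)]
wrist hung_mid []
plate_mid (array([ 0.59339696, -0.215595  ,  0.08023775]), [np.float64(0.002818915169955418), np.float64(0.0028189151699554915)])
plate_neck (array([ 0.5903923 , -0.21779201,  0.13557166]), [np.float64(0.0005016718210311188), np.float64(0.0005016718210310207)])
block (array([ 5.95668284e-01, -2.09941647e-01,  1.27371234e-04]), [np.float64(0.0009364782656818057), np.float64(0.0009364782656818775)])
notch_range_mid (array([0.56002603, 0.17797449, 0.1493232 ]), [np.float64(0.0008255495532598682), np.float64(0.0008255495532599753)])
hung_mid (array([ 0.55249955, -0.12285783,  0.19041777]), [np.float64(0.1608794746657363), np.float64(0.16087947466573635)])
```

View pics/scene0.png

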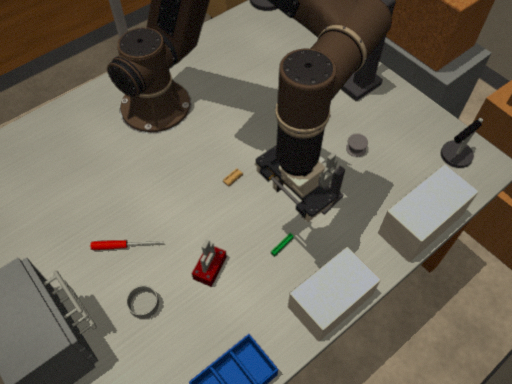

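View pics/side0.png

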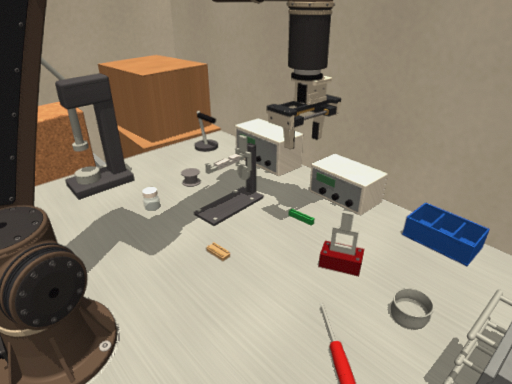

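View pics/wrist0.png

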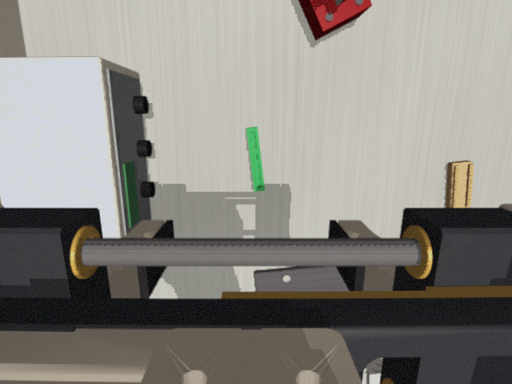

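The scene view shows the red block with the plate at about (210,262), and the gripper hides the hook. The side view shows the hook, with its tip at (205,166), its post at (250,165) and the hung plate at (243,158). I'll move towards the plate to clear the view and look again.

```bash
python3 -m handwheel '[[[0.02,0.01,-0.005,0,0],[0.025,0.012,-0.005,0,0],[0.025,0.012,-0.005,0,0],[0.025,0.012,-0.005,0,0],[0.025,0.012,-0.005,0,0],[0.01,0.01,0,0,0],[0,0,0,0,0],[0,0,0,0,0]]]'
cat > look.py <<'E'
from h import *
import sys
from scipy.spatial.transform import Rotation as Ro
tag=sys.argv[1]
NAMES=['plate_mid','plate_neck','block','stand','hook_tip','sleeve_top','notch_range_mid','hung_mid']
R={};S={}
for c in ['scene','side','wrist']:
    o=telemetry.get_obs()
    s=vision.snapshot(c); save(c+tag,s)
    if c=='wrist':
        W=np.eye(4);W[:3,:3]=Ro.from_euler('xyz',o['orientation'],degrees=True).as_matrix();W[:3,3]=o['tool_pos']
        T=W@np.array(s['tool_from_camera'])
    else: T=np.array(s['cam_to_world'])
    S[c]=(s,T); np.savez(f'pics/{c}{tag}.npz',mtx=s['mtx'],dist=s['dist'],T=T)
    for n in NAMES:
        r=place_of(n,s); print(c,n,[(np.round(q['xy'],1).tolist(),round(q['conf'],2)) for q in r[:2]])
        if r and r[0]['conf']>.3: R[c,n]=r[0]['xy']
for n in NAMES:
    cs=[c for c in S if (c,n) in R]
    for i in range(len(cs)):
        for j in range(i):
            x,e=tri([ray(S[c][0],R[c,n],S[c][1]) for c in (cs[i],cs[j])]); print(n,cs[j],cs[i],np.round(x,4),np.round(max(e)*1e3,1))
print(np.round(T,3).tolist())
E
python3 look.py 1
```

```text
clock: 2.02
tool_pos: [0.6067, -0.1304, 0.2688]
orientation: [-180.0, 0.0, -90.1]
force: [0.0, 0.9, 0.2]
opening: 0.0876
scene plate_mid [([204.9, 256.1], 0.63)]
scene plate_neck [([203.6, 249.1], 0.75), ([306.2, 146.2], 0.22)]
scene block [([210.7, 268.6], 0.91)]
scene stand [([306.9, 181.6], 0.78)]
scene hook_tip [([289.8, 138.4], 0.9), ([312.8, 153.0], 0.28)]
scene sleeve_top [([355.6, 145.9], 0.62), ([306.0, 147.2], 0.61)]
scene notch_range_mid [([313.7, 152.5], 0.76)]
scene hung_mid [([332.1, 168.7], 0.74), ([209.2, 268.8], 0.68)]
side plate_mid [([346.8, 240.1], 0.87)]
side plate_neck [([349.9, 219.2], 0.9)]
side block [([342.6, 263.5], 0.83)]
side stand [([229.1, 204.2], 0.64), ([346.0, 239.7], 0.52)]
side hook_tip [([205.1, 164.5], 0.62)]
side sleeve_top [([218.7, 161.0], 0.86)]
side notch_range_mid [([228.3, 162.9], 0.88)]
side hung_mid [([243.2, 159.8], 0.61)]
wrist plate_mid []
wrist plate_neck [([262.1, 98.2], 0.75)]
wrist block [([262.8, 107.4], 0.67)]
wrist stand []
wrist hook_tip []
wrist sleeve_top []
wrist notch_range_mid [([264.2, 100.3], 0.29)]
wrist hung_mid []
plate_mid scene side [ 0.5918 -0.2183  0.0787] 0.8
plate_neck scene side [ 0.5963 -0.2182  0.1318] 1.9
plate_neck scene wrist [ 0.5959 -0.2161  0.1251] 3.0
plate_neck side wrist [ 0.5982 -0.214   0.1301] 0.9
block scene side [ 0.5985 -0.2123  0.0021] 1.2
block scene wrist [ 0.5919 -0.209  -0.0119] 0.9
block side wrist [ 0.594  -0.2123  0.0047] 3.6
stand scene side [0.558  0.1785 0.009 ] 1.5
hook_tip scene side [0.4833 0.1663 0.1637] 5.1
sleeve_top scene side [0.6078 0.3091 0.1029] 16.3
notch_range_mid scene side [0.562  0.1833 0.146 ] 6.3
hung_mid scene side [0.6268 0.1943 0.1312] 5.0
[[-1.0, -0.001, -0.001, 0.608], [-0.001, 0.97, 0.244, -0.196], [0.001, 0.244, -0.97, 0.41], [0.0, 0.0, 0.0, 1.0]]
```

Run:
```python
import cv2
a=cv2.imread('pics/scene1.png')[90:300,170:390]; cv2.imwrite('pics/scene1z.png',cv2.resize(a,None,fx=2.8,fy=2.8,interpolation=cv2.INTER_CUBIC))
a=cv2.imread('pics/side1.png')[130:280,180:380]; cv2.imwrite('pics/side1z.png',cv2.resize(a,None,fx=4,fy=4,interpolation=cv2.INTER_CUBIC))
```

```text
(no output)
```

View pics/scene1z.png

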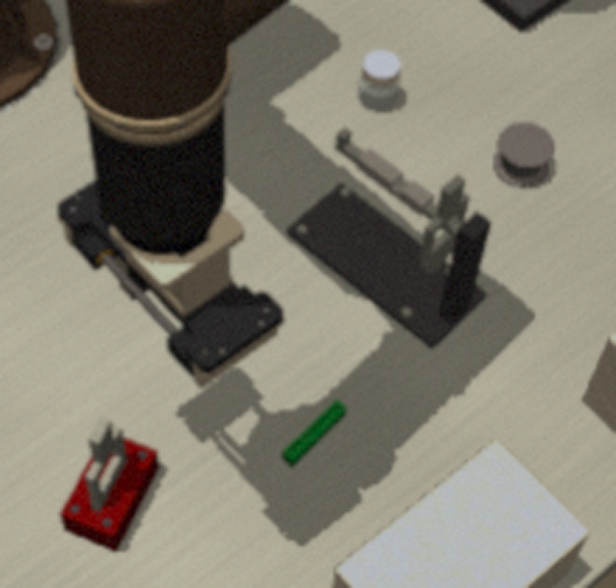

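View pics/side1z.png

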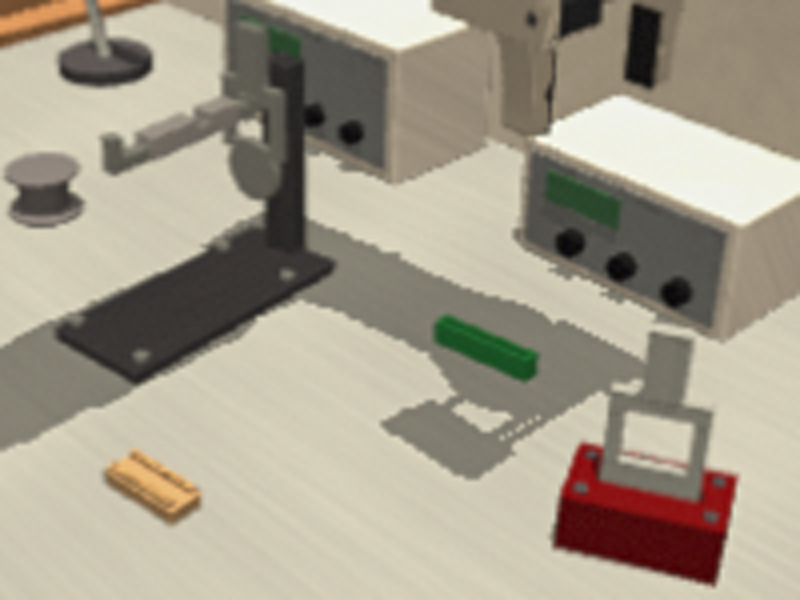

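View pics/wrist1.png

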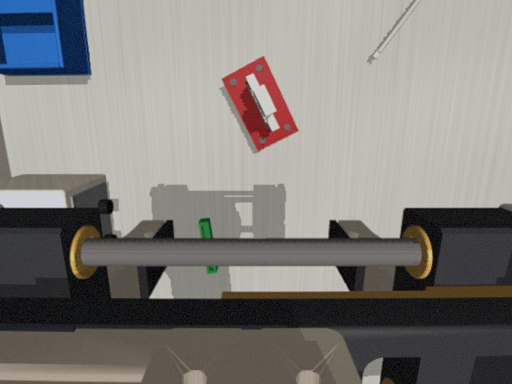

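```bash
cat > px.py <<'E'
from h import *
class L:
    def __init__(s,n):
        d=np.load(f'pics/{n}.npz'); s.d={'mtx':d['mtx'],'dist':d['dist']}; s.T=d['T']
    def z(s,xy,z): return atz(s.d,xy,z,s.T)
    def proj(s,P):
        C=np.linalg.inv(s.T); return cv2.projectPoints(np.array(P,float).reshape(-1,3),cv2.Rodrigues(C[:3,:3])[0],C[:3,3],s.d['mtx'],s.d['dist'])[0][:,0]
E
python3 - <<'E'
from px import *
w=L('wrist1');sc=L('scene1');sd=L('side1')
c=np.array([w.z(p,.04)[:2] for p in [(222,81),(263,57),(298,130),(258,152)]]); print(c,c.mean(0))
print('sizes',np.linalg.norm(c-np.roll(c,1,0),axis=1))
d=(c[3]-c[0]+c[2]-c[1]); print('long axis yaw',np.degrees(np.arctan2(d[1],d[0])))
b=np.array([sc.z((170+x/2.8,90+y/2.8),.012)[:2] for x,y in [(288,231),(340,187),(485,293),(432,345)]]);print(b,b.mean(0))
d=b[2]-b[1]+b[3]-b[0];print(np.degrees(np.arctan2(d[1],d[0])))
b=np.array([sd.z((180+x/4,130+y/4),.012)[:2] for x,y in [(58,332),(135,380),(335,263)]]);print(b,(b[0]+b[2])/2)
d=b[2]-b[1];print(np.degrees(np.arctan2(d[1],d[0])))
# notch in scene: edges of arm line
for n,I,p in [('scene',sc,(170+408/2.8,90+185/2.8)),('tip',sc,(170+345/2.8,90+137/2.8))]: print(n,I.z(p,.155 if n=='scene' else .166))
print('side tip',sd.z((180+110/4,130+137/4),.166))
print('side notch',sd.z((180+192/4,130+118/4),.155))
E
```

```text
[[ 0.6417932  -0.23807693]
 [ 0.59383482 -0.26440699]
 [ 0.55021601 -0.1815865 ]
 [ 0.59889547 -0.15470321]] [ 0.59618487 -0.20969341]
sizes [0.09376242 0.05471086 0.09360468 0.05560936]
long axis yaw 117.50035443206777
[[0.46809038 0.12099729]
 [0.45941922 0.20420047]
 [0.66067201 0.22997882]
 [0.6710691  0.14283574]] [0.56481267 0.17450308]
6.718245889986882
[[0.45064441 0.20056571]
 [0.45666084 0.11372416]
 [0.66583384 0.14001957]] [0.55823912 0.17029264]
7.1651406780024685
scene [0.5743554  0.18024689 0.155     ]
tip [0.49621873 0.16611814 0.166     ]
side tip [0.48766188 0.1681279  0.166     ]
side notch [0.56137439 0.17527761 0.155     ]
```

The wrist view shows the block top with corners at (222,81), (263,57), (298,130) and (258,152). In the scene view the sleeve notch shows near (316,156). Next I'll turn the jaws to match the plate and take a closer wrist look.

```bash
python3 -m handwheel '[[[0.02,-0.01,0,0,0],[0.02,-0.013,0,0,0],[0.017,-0.01,0,0,0],[0,0,0,0.12,0],[0,0,0,0.12,0],[0,0,0,0.12,0],[0,0,0,0.12,0],[0,0,0,0.12,0],[0,0,0,0.12,0],[0,0,0,0.12,0],[0,0,0,0.12,0],[0,0,0,0.12,0],[0,0,0,0.01,0],[0,0,0,0,0],[0,0,0,0,0]]]'
python3 look.py 2 | grep -E "block|plate|\[\["
```

```text
clock: 4.62
tool_pos: [0.64, -0.187, 0.2685]
orientation: [180.0, -0.0, -152.2]
force: [1.2, -0.5, -0.2]
opening: 0.0877
scene plate_mid [([206.2, 254.8], 0.65), ([145.3, 304.5], 0.31)]
scene plate_neck [([204.8, 246.1], 0.69)]
scene block [([211.5, 268.7], 0.62)]
side plate_mid [([346.9, 238.5], 0.74)]
side plate_neck [([345.6, 218.8], 0.94), ([303.2, 220.9], 0.55)]
side block [([341.4, 263.1], 0.65), ([231.0, 205.2], 0.23)]
wrist plate_mid [([252.4, 128.9], 0.69)]
wrist plate_neck [([248.8, 135.4], 0.85), ([254.3, 129.3], 0.43)]
wrist block [([257.0, 126.6], 0.98)]
plate_mid scene side [ 0.593  -0.2157  0.0821] 2.2
plate_mid scene wrist [ 0.5925 -0.2124  0.082 ] 1.2
plate_mid side wrist [ 0.5946 -0.2137  0.0793] 2.9
plate_neck scene side [ 0.5911 -0.2107  0.1313] 2.1
plate_neck scene wrist [ 0.5972 -0.2139  0.1416] 1.2
plate_neck side wrist [ 0.5964 -0.2094  0.129 ] 3.6
block scene side [ 0.5992 -0.2096  0.0006] 0.2
block scene wrist [ 0.5902 -0.2047 -0.0215] 0.1
block side wrist [ 0.5919 -0.2092  0.0055] 4.3
[[-0.463, 0.859, 0.216, 0.583], [0.886, 0.449, 0.113, -0.218], [0.0, 0.244, -0.97, 0.41], [0.0, 0.0, 0.0, 1.0]]
```

View pics/wrist2.png

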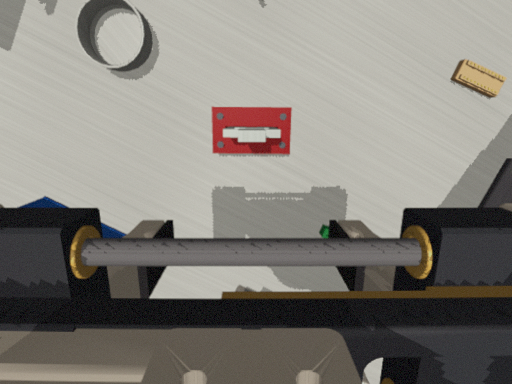

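Run:
```python
import cv2
a=cv2.imread('pics/wrist2.png')[95:170,200:305]; cv2.imwrite('pics/w2z.png',cv2.resize(a,None,fx=7,fy=7,interpolation=cv2.INTER_CUBIC))
```

```text
(no output)
```

View pics/w2z.png

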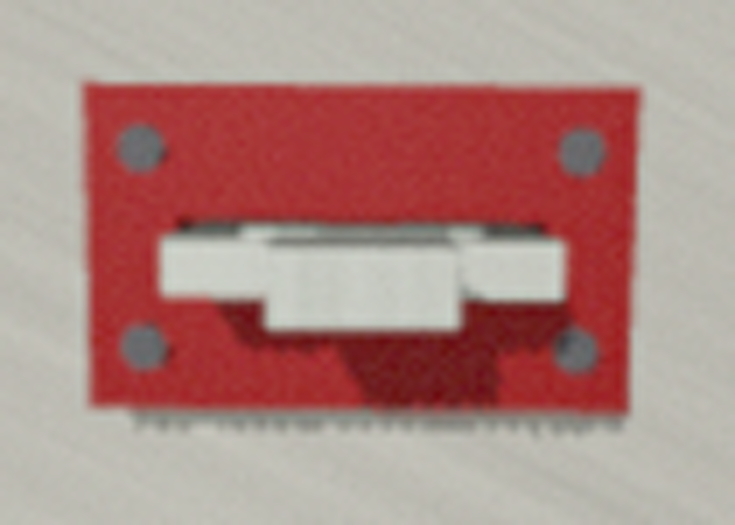

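Run:
```python
from px import *
w=L('wrist2')
f=lambda x,y,z:w.z((200+x/7,95+y/7),z)
c=np.array([f(*p,.04)[:2] for p in [(83,83),(641,88),(629,411),(89,406)]]);print(c.mean(0))
print(np.linalg.norm(c-np.roll(c,1,0),axis=1))
d=c[1]-c[0]+c[2]-c[3];print('yaw',np.degrees(np.arctan2(d[1],d[0])))
d=c[3]-c[0]+c[2]-c[1];print('yaw',np.degrees(np.arctan2(d[1],d[0])))
print('neck',f(364,289,.148),np.linalg.norm(f(265,289,.148)-f(463,289,.148)))
print('bar',f(363,267,.104),np.linalg.norm(f(160,267,.104)-f(567,267,.104)))
```

```text
[ 0.5966027  -0.21029667]
[0.05529697 0.09564191 0.05535864 0.09594293]
yaw 117.0921183573035
yaw 27.09358393305136
neck [ 0.59674218 -0.2100327   0.148     ] 0.02456613652869619
bar [ 0.59630046 -0.210229    0.104     ] 0.058842000302489574
```

```bash
python3 -m handwheel '[[[0.024,-0.001,0,0.012,0],[0.0252,0,0,0,0],[0,0,0.025,0,0],[0,0,0.03,0,0],[0,0,0.03,0,0],[0,0,0.025,0,0],[0,0,0.017,0,0],[0,0,0.010,0,0],[0,0,0,0,0],[0,0,0,0,0],[0,0,0,0,0]]]'
python3 - <<'E'
from h import *
s=vision.snapshot('side');save('side3',s);cv2.imwrite('pics/side3z.png',cv2.resize(s['color'][150:290,260:440,::-1],None,fx=4,fy=4))
s=vision.snapshot('wrist');save('wrist3',s)
E
```

```text
clock: 6.88
tool_pos: [0.5977, -0.2106, 0.133]
orientation: [-179.9, 0.1, -153.1]
force: [-0.5, -0.3, 0.5]
opening: 0.0878
```

View pics/side3z.png

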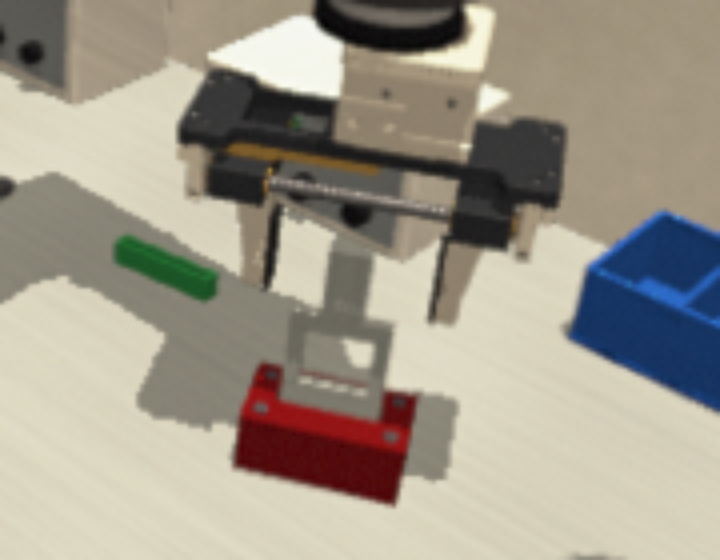

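View pics/wrist3.png

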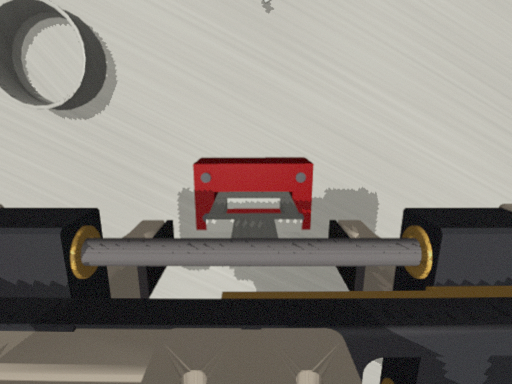

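The fingers straddle the neck, centred. Closing the gripper now.

```bash
python3 -m handwheel '[[[0,0,0,0,0.4],[0,0,0,0,0.6],[0,0,0,0,0.7],[0,0,0,0,0.8],[0,0,0,0,1],[0,0,0,0,1],[0,0,0,0,1],[0,0,0,0,1],[0,0,0,0,1],[0,0,0,0,1]]]'
python3 - <<'E'
from h import *
print(telemetry.get_obs()['tool_pos'])
E
```

```text
clock: 7.82
tool_pos: [0.5967, -0.2104, 0.1315]
orientation: [180.0, -0.0, -153.1]
force: [0.1, 0.7, 0.6]
opening: 0.0263
[ 0.59665858 -0.2103709   0.13151266]
```

```bash
python3 -m handwheel '[[[0,0,0,0,1],[0,0,0,0,1],[0,0,0,0,1],[0,0,-0.005,0,1],[0,0,-0.01,0,1],[0,0,-0.015,0,1],[0,0,0,0,1]]]'
```

```text
clock: 8.4
tool_pos: [0.5984, -0.2109, 0.1652]
orientation: [-179.8, 0.2, -153.1]
force: [1.2, -0.2, -0.5]
opening: 0.0243
```

```bash
python3 -m handwheel '[[[0,0,-0.015,0,1],[0,0,-0.016,0,1],[0,0,-0.015,0,1],[0,0,0,0.12,1],[0,0,0,0.12,1],[0,0,0,0.11,1],[0,0,0,0,1],[0,0,0,0,1],[0,0,0,0,1]]]'
python3 look.py 4 | grep -v wrist
python3 - <<'E'
import cv2
a=cv2.imread('pics/scene4.png')[100:230,260:390]; cv2.imwrite('pics/scene4z.png',cv2.resize(a,None,fx=4.6,fy=4.6,interpolation=cv2.INTER_CUBIC))
a=cv2.imread('pics/side4.png')[120:290,180:380]; cv2.imwrite('pics/side4z.png',cv2.resize(a,None,fx=3.5,fy=3.5,interpolation=cv2.INTER_CUBIC))
E
```

```text
clock: 9.15
tool_pos: [0.5966, -0.2104, 0.2076]
orientation: [-180.0, -0.0, -173.0]
force: [-0.8, -0.2, -2.4]
opening: 0.0237
scene plate_mid [([203.9, 241.7], 0.62)]
scene plate_neck [([200.2, 235.3], 0.71), ([303.4, 124.7], 0.56)]
scene block [([208.4, 269.1], 0.62), ([292.8, 138.5], 0.3)]
scene stand [([307.2, 182.7], 0.66), ([232.2, 176.5], 0.22)]
scene hook_tip [([292.5, 140.9], 0.86)]
scene sleeve_top [([305.7, 147.4], 0.8), ([305.7, 124.2], 0.41)]
scene notch_range_mid [([314.0, 153.5], 0.75)]
scene hung_mid [([331.7, 167.0], 0.86), ([231.0, 176.4], 0.68)]
side plate_mid [([350.9, 210.8], 0.78)]
side plate_neck [([354.4, 187.9], 0.76), ([240.6, 159.3], 0.19)]
side block [([340.2, 264.6], 0.62)]
side stand [([227.2, 204.1], 0.9), ([203.5, 161.9], 0.72)]
side hook_tip [([202.7, 166.5], 0.85), ([190.0, 181.6], 0.55)]
side sleeve_top [([220.9, 162.4], 0.89), ([204.3, 165.7], 0.47)]
side notch_range_mid [([228.4, 163.1], 0.66)]
side hung_mid [([241.9, 160.8], 0.72)]
plate_mid scene side [ 0.5932 -0.215   0.156 ] 2.2
plate_neck scene side [ 0.5966 -0.2191  0.2096] 3.2
block scene side [ 5.933e-01 -2.138e-01 -2.000e-04] 2.7
stand scene side [0.5573 0.1823 0.0052] 2.3
hook_tip scene side [0.485  0.1769 0.1512] 8.6
sleeve_top scene side [0.5361 0.1774 0.1547] 2.1
notch_range_mid scene side [0.5634 0.1837 0.1441] 5.3
hung_mid scene side [0.6223 0.1969 0.1296] 6.5
[[-0.12, 0.963, 0.242, 0.533], [0.993, 0.116, 0.029, -0.219], [-0.0, 0.244, -0.97, 0.349], [0.0, 0.0, 0.0, 1.0]]
```

View pics/scene4z.png

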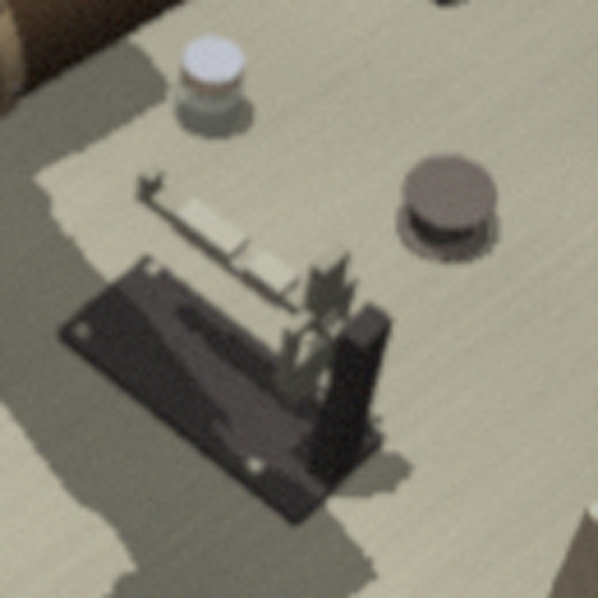

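View pics/side4z.png

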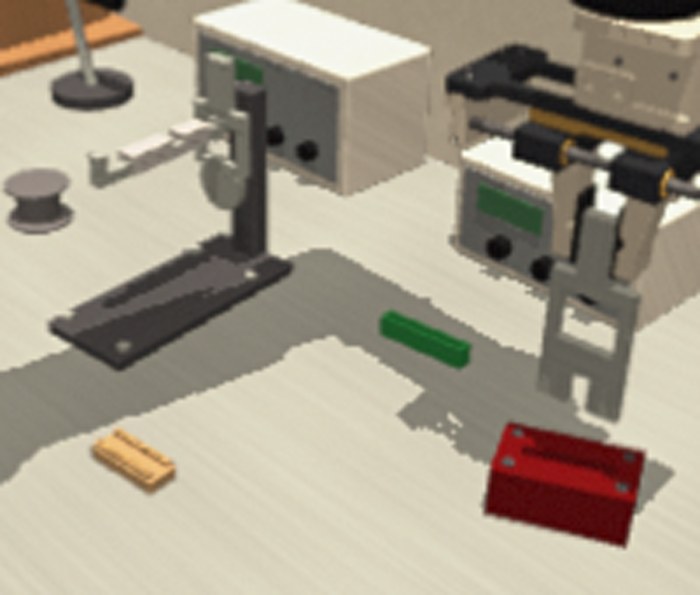

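```bash
cat > fit.py <<'E'
from px import *
from scipy.optimize import least_squares
sc=L('scene4');sd=L('side4')
A=[((-105,45,12),(148,255)),((-105,-45,12),(60,330)),((105,-45,12),(298,517)),((105,45,12),(383,436)),((95,0,172),(372,320)),((-72,0,166),(150,183))]
B=[((-105,45,12),(50,325)),((-105,-45,12),(120,360)),((105,-45,12),(293,263)),((95,0,172),(250,86)),((-72,0,166),(97,153))]
def W(P,q):
    c,s=np.cos(q[2]),np.sin(q[2]);P=np.array(P)/1e3
    return np.c_[q[0]+c*P[:,0]-s*P[:,1],q[1]+s*P[:,0]+c*P[:,1],P[:,2]]
def res(q,I,pts,sx,ox): 
    return (I.proj(W([p for p,_ in pts],q))-np.array([np.array(u)/sx+ox for _,u in pts]))
for use in ('a','b','ab'):
    f=lambda q:np.r_[res(q,sc,A,4.6,(260,100)).ravel() if 'a' in use else [],res(q,sd,B,3.5,(180,120)).ravel() if 'b' in use else []]
    r=least_squares(f,[.56,.173,.12]);print(use,r.x[:2],np.degrees(r.x[2]));print(np.round(r.fun.reshape(-1,2),1).tolist())
q=r.x
# notch position along the arm, in zoom
for nm,I,p,sx,o in [('sc',sc,[(240,247),(252,258),(178,205),(300,298)],4.6,(260,100)),]:
    for u in p:
        X=I.z(np.array(u)/sx+o,.157)-[q[0],q[1],0];c,s=np.cos(q[2]),np.sin(q[2]);print(nm,u,c*X[0]+s*X[1],-s*X[0]+c*X[1])
E
python3 fit.py
python3 - <<'E'
import cv2
a=cv2.imread('pics/scene4.png')[130:180,280:340]; cv2.imwrite('pics/scene4n.png',cv2.resize(a,None,fx=12,fy=12,interpolation=cv2.INTER_CUBIC))
a=cv2.imread('pics/side4.png')[135:185,195:265]; cv2.imwrite('pics/side4n.png',cv2.resize(a,None,fx=11,fy=11,interpolation=cv2.INTER_CUBIC))
E
```

```text
a [0.56421885 0.17676738] 6.767283764911715
[[-0.6, -0.4], [-1.1, 0.4], [0.6, 1.1], [1.5, -0.3], [-0.7, 0.8], [0.3, -2.0]]
b [0.56111575 0.17499571] 6.515409400779039
[[-0.8, -1.0], [0.0, 0.7], [0.7, -0.2], [-0.5, -0.3], [0.7, 0.5]]
ab [0.56326521 0.17685958] 6.642541732506106
[[-0.7, -0.6], [-1.3, 0.1], [0.3, 0.9], [1.3, -0.4], [-1.0, 0.6], [0.2, -2.2], [-0.5, -1.5], [0.4, 0.1], [0.7, -0.6], [-0.5, -0.6], [1.0, 0.1]]
sc (240, 247) -7.342807661830506e-05 0.000268766748805899
sc (252, 258) 0.010422050355798632 -0.0010201791801674874
sc (178, 205) -0.04786460375295053 -0.0015456182956821302
sc (300, 298) 0.04986838847831575 -0.0038381066208054647
```

View pics/scene4n.png

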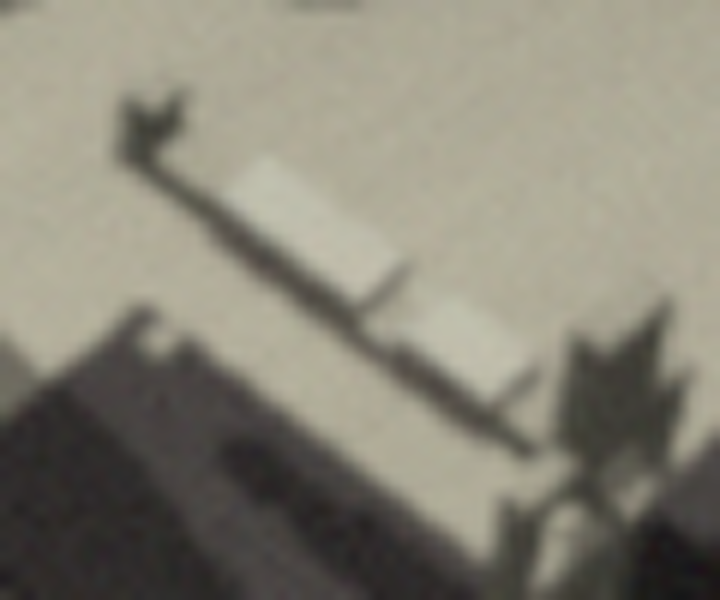

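View pics/side4n.png

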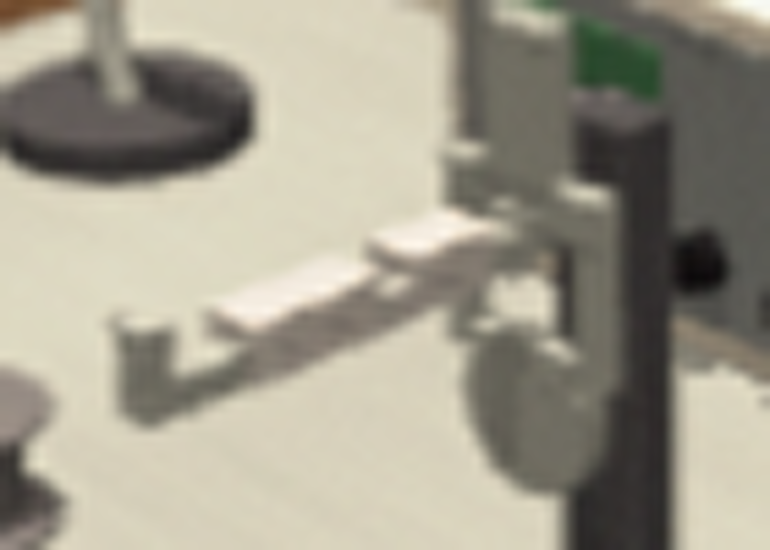

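```bash
cat >> fit.py <<'E'
print('---')
c,s=np.cos(q[2]),np.sin(q[2])
def st(I,u,z,sx,o):
    X=I.z(np.array(u)/sx+o,z)-[q[0],q[1],0]; return np.round(1e3*np.array([c*X[0]+s*X[1],-s*X[0]+c*X[1]]),1)
for u,z,off in [((245,172),.157,-50),((382,287),.157,-6),((420,315),.157,6),((515,392),.157,34),((150,118),.166,-72)]: print('sc',st(sc,u,z,12,(280,130)),off)
for u,z,off in [((222,320),.157,-50),((360,272),.157,-6),((390,248),.157,6),((480,225),.157,34),((145,322),.166,-72)]: print('sd',st(sd,u,z,11,(195,135)),off)
E
python3 fit.py | sed -n '/---/,$p'
```

```text
---
sc [-44.9   2.4] -50
sc [-0.3 -1. ] -6
sc [11.2 -1. ] 6
sc [40.8 -2.7] 34
sc [-67.1  -6.7] -72
sd [-49.2   0. ] -50
sd [-6.7 -5.2] -6
sd [ 8.8 -0.2] 6
sd [34.5 -7.4] 34
sd [-75.   -1.4] -72
```

The notch appears to sit about 3 mm in from mid-range, and the plate is held squarely with its slot foot clear. I'll stage outside the hook's tip next.

```bash
python3 -m handwheel '[[[0.01,0.01,-0.003,0.007,1],[0.017,0.02,0,0,1],[0.02,0.03,0,0,1],[0.02,0.03,0,0,1],[0.02,0.03,0,0,1],[0.015,0.03,0,0,1],[0,0.035,0,0,1],[0,0.035,0,0,1],[0,0.035,0,0,1],[0,0.035,0,0,1],[0,0.03,0,0,1],[0,0.025,0,0,1],[0,0.02,0,0,1],[0,0.015,0,0,1],[0,0.0077,0,0,1],[0,0,0,0,1],[0,0,0,0,1],[0,0,0,0,1]]]'
cat > snap.py <<'E'
from h import *
import sys
from scipy.spatial.transform import Rotation as Ro
t=sys.argv[1]
for c in sys.argv[2:]:
    o=telemetry.get_obs(); s=vision.snapshot(c); save(c+t,s)
    if c=='wrist':
        W=np.eye(4);W[:3,:3]=Ro.from_euler('xyz',o['orientation'],degrees=True).as_matrix();W[:3,3]=o['tool_pos'];T=W@np.array(s['tool_from_camera'])
        a=s['color']
    else:
        T=np.array(s['cam_to_world']); a=s['color'][80:230,230:390] if c=='scene' else s['color'][100:240,150:300]
        a=cv2.resize(a,None,fx=4,fy=4,interpolation=cv2.INTER_CUBIC)
    cv2.imwrite(f'pics/{c}{t}z.png',a[:,:,::-1]); np.savez(f'pics/{c}{t}.npz',mtx=s['mtx'],dist=s['dist'],T=T)
o=telemetry.get_obs();print(o['clock'],o['tool_pos'],o['force'],o['opening'])
E
python3 snap.py 5 side scene wrist
```

```text
clock: 12.0
tool_pos: [0.4519, 0.1628, 0.2105]
orientation: [-180.0, -0.0, -173.6]
force: [0.2, 0.3, -2.1]
opening: 0.0237
12.15 [0.45207587 0.16267769 0.21059381] [ 0.40665051 -0.03707498 -2.97213838] 0.023501413359803103
```

View pics/side5z.png

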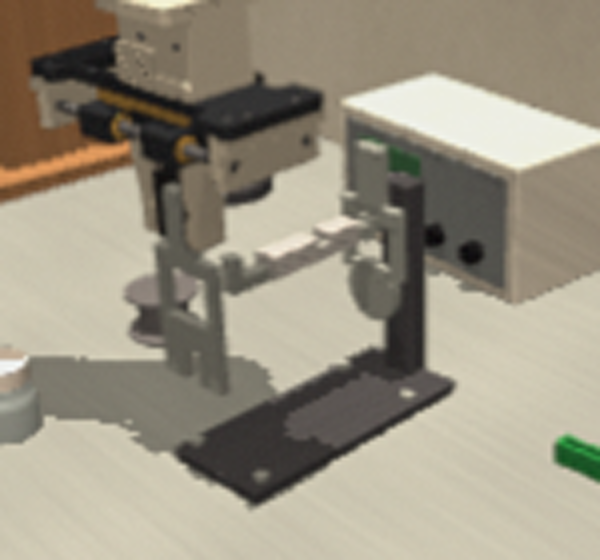

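View pics/scene5z.png

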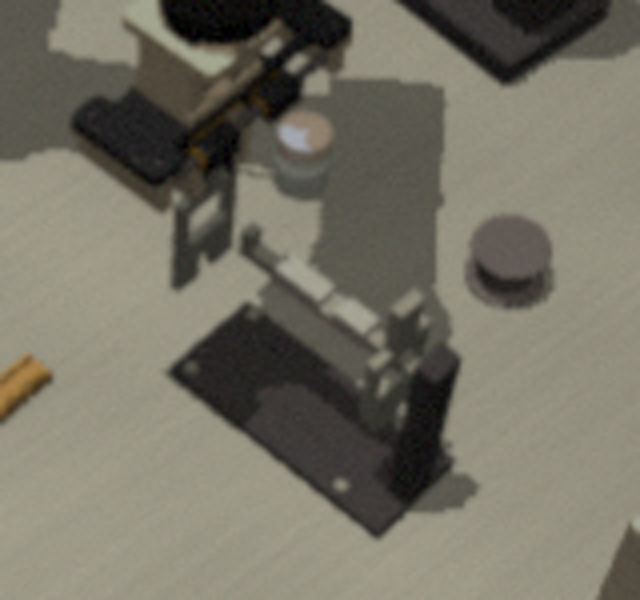

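View pics/wrist5z.png

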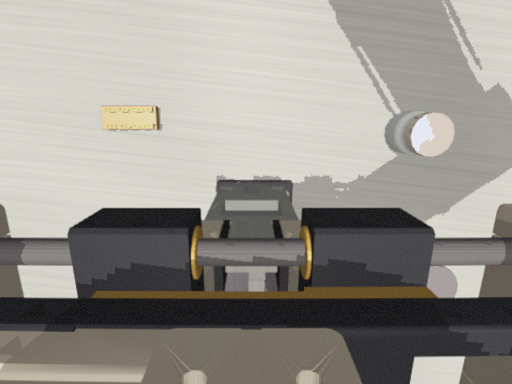

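```bash
cat > ov.py <<'E'
from px import *
import sys
# overlay model: stand pose q, plate at TCP
t,tx,ty,tz=sys.argv[1],*map(float,sys.argv[2:5])
q=(0.5625,0.1755,np.radians(6.6))
c,s=np.cos(q[2]),np.sin(q[2])
R=np.array([[c,-s],[s,c]])
def W(P,o,z0): P=np.array(P,float)/1e3; return np.c_[P[:,:2]@R.T+o,P[:,2]+z0]
stand=[[(-105,-45,12),(105,-45,12),(105,45,12),(-105,45,12)],[(-77,-6,166),(-67,-6,166),(-67,6,166),(-77,6,166)],[(85,-15,172),(105,-15,172),(105,15,172),(85,15,172)]]
pl=[[(0,-29,-69),(0,29,-69),(0,29,25),(0,12,25),(0,12,69),(0,-12,69),(0,-12,25),(0,-29,25)],[(0,-20,-23),(0,20,-23),(0,20,13),(0,-20,13)]]
for cam,o,(a,b,cc,d) in [('scene',(230,80),(80,230,230,390)),('side',(150,100),(100,240,150,300))]:
    I=L(cam+t); im=cv2.imread(f'pics/{cam}{t}.png')[a:b,cc:d]; im=cv2.resize(im,None,fx=4,fy=4,interpolation=cv2.INTER_CUBIC)
    for P,org,z0,col in [(x,q[:2],0,(0,0,255)) for x in stand]+[(x,(tx,ty),tz-.0525,(0,255,0)) for x in pl]:
        u=(I.proj(W(P,np.array(org),z0))-o+0.5)*4-0.5
        cv2.polylines(im,[np.round(u).astype(int)],True,col,1)
    cv2.imwrite(f'pics/ov_{cam}{t}.png',im)
E
python3 ov.py 5 .452 .1627 .2105
```

```text
(no output)
```

View pics/ov_scene5.png

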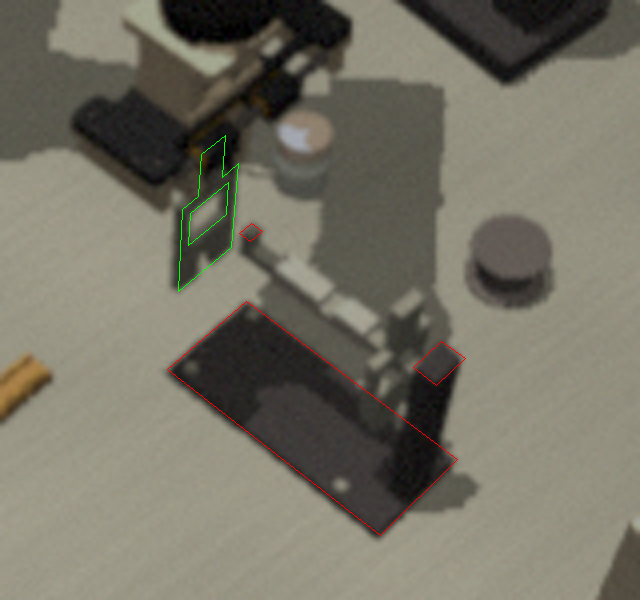

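View pics/ov_side5.png

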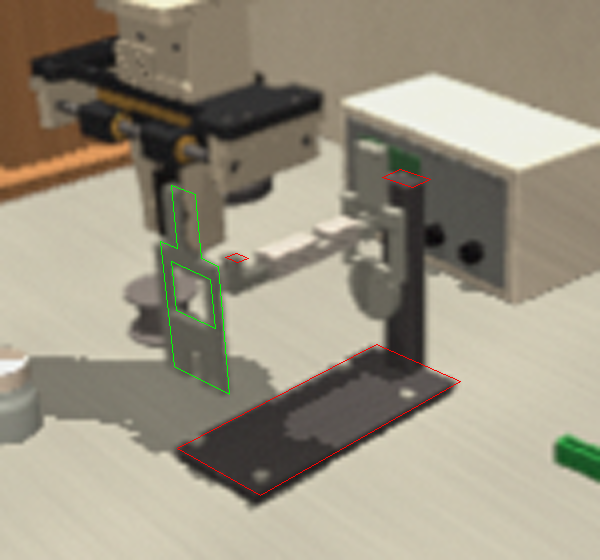

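Overlay and image agree: the plate's eye lines up with the arm to within about 2 mm. I'll advance through the tip now.

```bash
python3 -m handwheel '[[[-0.006,0,0,0,1],[-0.008,0,0,0,1],[-0.008,0,0,0,1],[-0.008,0,0,0,1],[-0.008,0,0,0,1],[-0.007,0,0,0,1],[0,0,0,0,1]]]'
python3 -m handwheel '[[[-0.008,0,0,0,1],[-0.008,0,0,0,1],[-0.008,0,0,0,1],[-0.006,0,0,0,1],[0,0,0,0,1],[0,0,0,0,1]]]'
python3 snap.py 6 side scene
```

```text
clock: 12.73
tool_pos: [0.4982, 0.1687, 0.2102]
orientation: [-180.0, -0.0, -173.6]
force: [-0.6, 0.4, -1.9]
opening: 0.0236
clock: 13.23
tool_pos: [0.5267, 0.1717, 0.2103]
orientation: [-180.0, -0.0, -173.6]
force: [-0.5, -0.3, -2.0]
opening: 0.0236
13.3333 [0.52626492 0.17166779 0.21042073] [ 0.16933319 -1.05650424 -2.11522735] 0.023763307039323667
```

View pics/side6z.png

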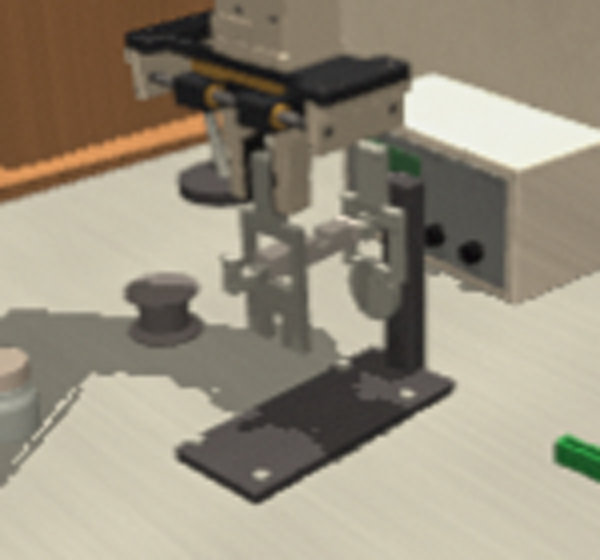

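View pics/scene6z.png

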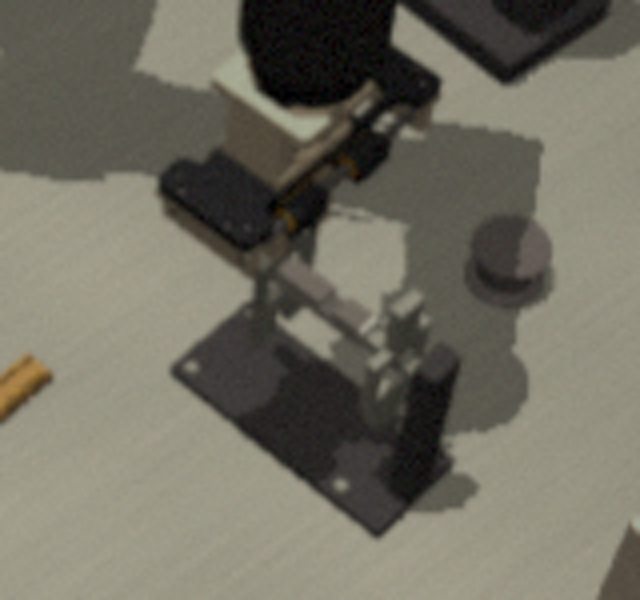

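The eye is over the arm inside the tip with no contact (the side view shows the plate at about (275,280)). I'll move closer to the notch and lower gently.

```bash
python3 -m handwheel '[[[-0.006,0,0.002,0,1],[-0.008,0,0.003,0,1],[-0.006,0,0.003,0,1],[0,0,0.0025,0,1],[0,0,0,0,1],[0,0,0,0,1]]]'
python3 -m handwheel '[[[0,0,0.0005,0,1],[0,0,0.0005,0,1],[0,0,0.0005,0,1],[0,0,0,0,1],[0,0,0,0,1]]]'
```

```text
clock: 13.83
tool_pos: [0.5462, 0.1738, 0.1995]
orientation: [-180.0, -0.1, -173.6]
force: [0.1, -0.1, -0.6]
opening: 0.0237
clock: 14.25
tool_pos: [0.5464, 0.174, 0.1987]
orientation: [180.0, 0.0, -173.6]
force: [-0.7, 0.8, -1.4]
opening: 0.0238
```

```bash
for i in 1; do python3 -m handwheel '[[[0,0,0.0005,0,1],[0,0,0.0005,0,1],[0,0,0,0,1],[0,0,0,0,1]]]'; done
python3 - <<'E'
from h import *
print(telemetry.get_obs()['force'],telemetry.get_obs()['moment'])
E
```

```text
clock: 14.58
tool_pos: [0.5464, 0.174, 0.1975]
orientation: [-180.0, -0.0, -173.6]
force: [0.6, 0.2, -1.0]
opening: 0.0239
[ 0.58014618  0.23605328 -0.99435749] [ 0.00280477 -0.12723288 -0.02404268]
```

```bash
python3 -m handwheel '[[[0,0,0.0005,0,1],[0,0,0,0,1],[0,0,0,0,1]]]'
python3 -m handwheel '[[[0,0,0.0005,0,1],[0,0,0,0,1],[0,0,0,0,1]]]'
```

```text
clock: 14.83
tool_pos: [0.5464, 0.174, 0.197]
orientation: [-180.0, -0.0, -173.6]
force: [1.0, -0.2, -1.8]
opening: 0.0239
clock: 15.08
tool_pos: [0.5464, 0.174, 0.1965]
orientation: [-180.0, -0.0, -173.6]
force: [-0.2, 0.5, -1.7]
opening: 0.0236
```

```bash
python3 -m handwheel '[[[0,0,0.0004,0,1],[0,0,0,0,1],[0,0,0,0,1]]]'
```

```text
clock: 15.33
tool_pos: [0.5465, 0.1741, 0.1963]
orientation: [180.0, 0.0, -173.6]
force: [-1.3, 0.0, 0.1]
opening: 0.0239
```

```bash
python3 -m handwheel '[[[0,0,0.0004,0,1],[0,0,0,0,1],[0,0,0,0,1]]]'
```

```text
clock: 15.58
tool_pos: [0.5465, 0.1741, 0.1962]
orientation: [180.0, 0.0, -173.6]
force: [-1.9, -0.4, 4.8]
opening: 0.0237
```

```bash
python3 -m handwheel '[[[0,0,0.0003,0,1],[0,0,0,0,1],[0,0,0,0,1]]]'
```

```text
clock: 15.83
tool_pos: [0.5466, 0.1741, 0.1962]
orientation: [180.0, 0.0, -173.6]
force: [-3.3, 0.7, 6.7]
opening: 0.0235
```

Contact was felt on the sleeve top at TCP z = 0.1963. I'll ease off a little and slide.

```bash
python3 -m handwheel '[[[0,0,-0.0003,0,1],[-0.001,0,0,0,1],[-0.001,0,0,0,1],[0,0,0,0,1]]]'
```

```text
clock: 16.17
tool_pos: [0.5484, 0.1742, 0.1962]
orientation: [-180.0, 0.0, -173.6]
force: [-3.0, 0.1, 7.6]
opening: 0.0234
```

```bash
python3 -m handwheel '[[[-0.001,0,0,0,1],[-0.001,0,0,0,1],[-0.001,0,0,0,1],[0,0,0,0,1]]]'
```

```text
clock: 16.5
tool_pos: [0.5514, 0.1745, 0.1962]
orientation: [-180.0, 0.0, -173.6]
force: [-3.5, -0.8, 6.5]
opening: 0.0236
```

```bash
python3 -m handwheel '[[[-0.001,0,0,0,1],[-0.001,0,0,0,1],[-0.001,0,0,0,1],[0,0,0,0,1]]]'
```

```text
clock: 16.83
tool_pos: [0.5544, 0.1748, 0.1962]
orientation: [-180.0, -0.0, -173.6]
force: [-3.5, -1.2, 6.8]
opening: 0.0238
```

```bash
python3 -m handwheel '[[[-0.001,0,0,0,1],[-0.001,0,0,0,1],[0,0,0,0,1]]]'
```

```text
clock: 17.08
tool_pos: [0.5564, 0.1751, 0.1962]
orientation: [-180.0, -0.0, -173.6]
force: [-3.7, -0.5, 6.8]
opening: 0.0234
```

```bash
python3 -m handwheel '[[[-0.001,0,-0.0002,0,1],[-0.001,0,0,0,1],[0,0,0,0,1]]]'
```

```text
clock: 17.33
tool_pos: [0.5584, 0.1753, 0.1962]
orientation: [-180.0, 0.0, -173.6]
force: [-2.7, -1.3, 5.7]
opening: 0.0234
```

```bash
python3 -m handwheel '[[[-0.001,0,0,0,1],[-0.001,0,0,0,1],[0,0,0,0,1]]]'
```

```text
clock: 17.58
tool_pos: [0.5604, 0.1755, 0.1962]
orientation: [-180.0, -0.0, -173.6]
force: [-3.0, 0.3, 5.6]
opening: 0.0239
```

```bash
python3 -m handwheel '[[[-0.001,0,0,0,1],[-0.001,0,0,0,1],[0,0,0,0,1]]]'
```

```text
clock: 17.83
tool_pos: [0.5624, 0.1757, 0.1962]
orientation: [-180.0, -0.0, -173.6]
force: [-2.7, 0.2, 5.7]
opening: 0.0236
```

```bash
python3 -m handwheel '[[[-0.001,0,0,0,1],[0,0,0,0,1]]]'
```

```text
clock: 18.0
tool_pos: [0.5633, 0.1759, 0.1962]
orientation: [-180.0, -0.0, -173.6]
force: [-3.3, -0.3, 6.9]
opening: 0.024
```

```bash
python3 -m handwheel '[[[-0.001,0,0,0,1],[0,0,0,0,1]]]'
```

```text
clock: 18.17
tool_pos: [0.5642, 0.176, 0.1962]
orientation: [-180.0, -0.0, -173.6]
force: [-3.2, -1.2, 6.2]
opening: 0.0237
```

```bash
python3 -m handwheel '[[[-0.001,0,0,0,1],[0,0,0,0,1]]]'
```

```text
clock: 18.33
tool_pos: [0.5652, 0.176, 0.1962]
orientation: [-180.0, -0.0, -173.6]
force: [-3.5, -0.8, 6.4]
opening: 0.0237
```

```bash
python3 -m handwheel '[[[-0.001,0,0,0,1],[0,0,0,0,1]]]'
```

```text
clock: 18.5
tool_pos: [0.5663, 0.1762, 0.1961]
orientation: [-180.0, -0.0, -173.6]
force: [-3.3, -0.5, 5.2]
opening: 0.0238
```

```bash
python3 -m handwheel '[[[-0.001,0,0,0,1],[0,0,0,0,1]]]'
```

```text
clock: 18.67
tool_pos: [0.5674, 0.1765, 0.1955]
orientation: [180.0, -0.0, -173.6]
force: [0.3, -0.1, -1.2]
opening: 0.0239
```

The pressure vanished at x = 0.5674, so the bar is at the notch. I'll go 1.5 mm further and lower.

```bash
python3 -m handwheel '[[[-0.001,0,0,0,1],[-0.0005,0,0,0,1],[0,0,0.0005,0,1],[0,0,0.0005,0,1],[0,0,0.0005,0,1],[0,0,0,0,1],[0,0,0,0,1]]]'
```

```text
clock: 19.25
tool_pos: [0.5687, 0.1765, 0.1944]
orientation: [-180.0, -0.0, -173.6]
force: [0.1, -0.0, -1.5]
opening: 0.024
```

```bash
python3 -m handwheel '[[[0,0,0.0007,0,1],[0,0,0.0007,0,1],[0,0,0,0,1],[0,0,0,0,1]]]'
```

```text
clock: 19.58
tool_pos: [0.5688, 0.1766, 0.1931]
orientation: [180.0, 0.0, -173.6]
force: [0.4, 1.0, -1.9]
opening: 0.0233
```

```bash
python3 -m handwheel '[[[0,0,0.0007,0,1],[0,0,0.0007,0,1],[0,0,0.0007,0,1],[0,0,0.0005,0,1],[0,0,0,0,1],[0,0,0,0,1]]]'
```

```text
clock: 20.08
tool_pos: [0.5688, 0.1765, 0.1904]
orientation: [-180.0, -0.0, -173.6]
force: [-0.1, 0.3, -2.2]
opening: 0.0237
```

```bash
python3 -m handwheel '[[[0,0,0.0005,0,1],[0,0,0,0,1],[0,0,0,0,1]]]'
```

```text
clock: 20.33
tool_pos: [0.5687, 0.1765, 0.1899]
orientation: [180.0, -0.0, -173.6]
force: [0.1, -0.9, -1.4]
opening: 0.0235
```

```bash
python3 -m handwheel '[[[0,0,0.0005,0,1],[0,0,0,0,1],[0,0,0,0,1]]]'
```

```text
clock: 20.58
tool_pos: [0.5687, 0.1766, 0.1894]
orientation: [180.0, -0.0, -173.6]
force: [0.0, 0.5, -1.6]
opening: 0.0237
```

```bash
python3 -m handwheel '[[[0,0,0.0003,0,1],[0,0,0,0,1],[0,0,0,0,1]]]'
```

```text
clock: 20.83
tool_pos: [0.5688, 0.1766, 0.1893]
orientation: [180.0, 0.0, -173.6]
force: [-1.2, 0.4, -0.6]
opening: 0.0237
```

```bash
python3 -m handwheel '[[[0,0,0.0003,0,1],[0,0,0,0,1],[0,0,0,0,1]]]'; python3 snap.py 7 side scene
```

```text
clock: 21.08
tool_pos: [0.5689, 0.1766, 0.1893]
orientation: [180.0, 0.0, -173.6]
force: [-2.5, -0.1, 4.0]
opening: 0.0238
21.1833 [0.56887841 0.17658589 0.18926067] [-1.4947616  -0.33062151  4.59044512] 0.023993570866440772
```

View pics/side7z.png

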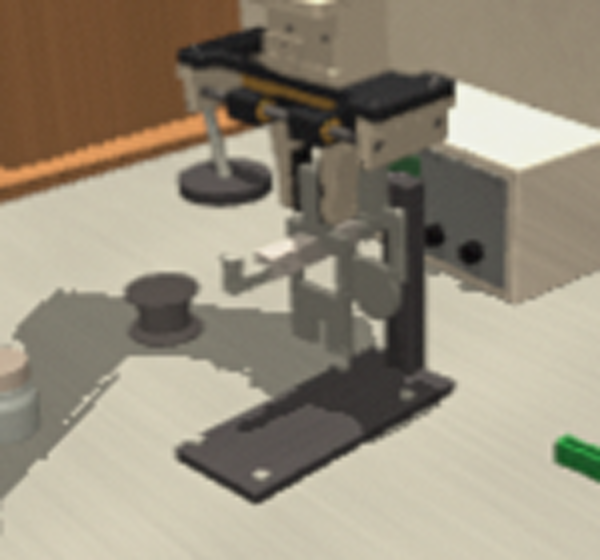

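View pics/scene7z.png

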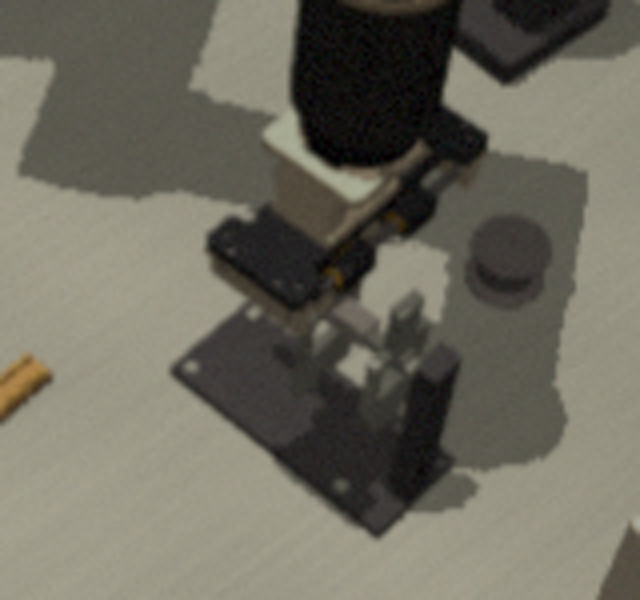

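The bar is home: the floor was felt at TCP z = 0.1893, exactly 7 mm below the sleeve top. I'll relieve the pressure and open.

```bash
python3 -m handwheel '[[[0,0,-0.0005,0,1],[0,0,0,0,1],[0,0,0,0,0.7],[0,0,0,0,0.6],[0,0,0,0,0.5],[0,0,0,0,0.4],[0,0,0,0,0.4],[0,0,0,0,0.4],[0,0,0,0,0.4],[0,0,0,0,0.4]]]'; python3 snap.py 8 side
```

```text
clock: 22.02
tool_pos: [0.5688, 0.1765, 0.1893]
orientation: [-180.0, -0.0, -173.6]
force: [0.1, -0.8, -0.0]
opening: 0.0529
22.0667 [0.56877341 0.17655831 0.18936354] [-0.50977768  0.04248714 -0.42792543] 0.05236546399914549
```

View pics/side8z.png

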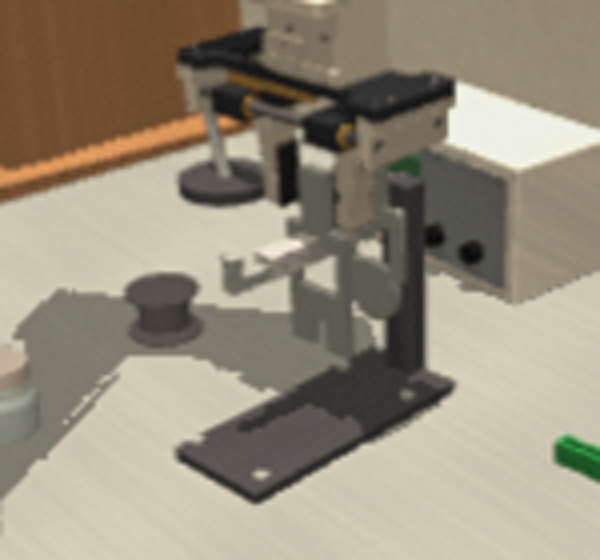

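The plate hangs free between the open fingers. Retreating straight up.

```bash
python3 -m handwheel '[[[0,0,-0.005,0,0.4],[0,0,-0.01,0,0.4],[0,0,-0.015,0,0.4],[0,0,-0.02,0,0.4],[0,0,-0.02,0,0.4],[0,0,-0.02,0,0.4],[0,0,-0.01,0,0.4],[0.03,-0.02,0,0,0.4],[0.03,-0.03,0,0,0.4],[0.02,-0.04,0,0,0.4],[0,-0.04,0,0,0.4],[0,-0.04,0,0,0.4],[0,-0.03,0,0,0.4],[0,-0.015,0,0,0.4],[0,0,0,0,0.4],[0,0,0,0,0.4],[0,0,0,0,0.4]]]'; python3 snap.py 9 side scene; python3 ov.py 9 .5688 .1766 .1893
```

```text
clock: 23.48
tool_pos: [0.5147, -0.0424, 0.2895]
orientation: [180.0, 0.0, -173.6]
force: [0.1, -0.0, 0.4]
opening: 0.0525
23.5833 [ 0.51478369 -0.04184816  0.28944761] [ 0.10276596 -0.58262735  0.37650731] 0.05274506074764166
```

View pics/ov_side9.png

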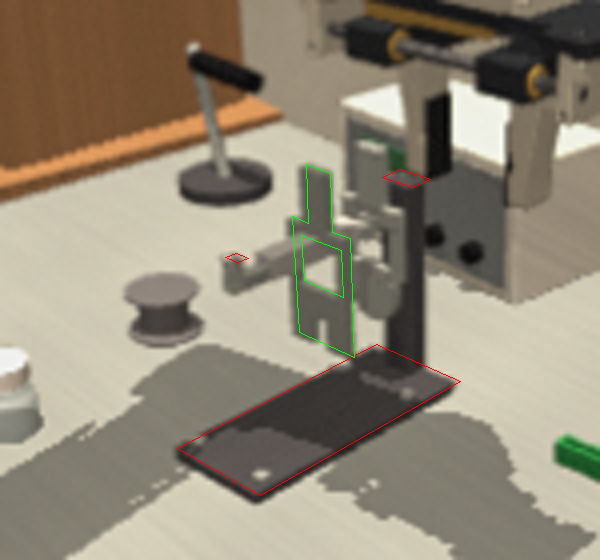

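View pics/scene9z.png

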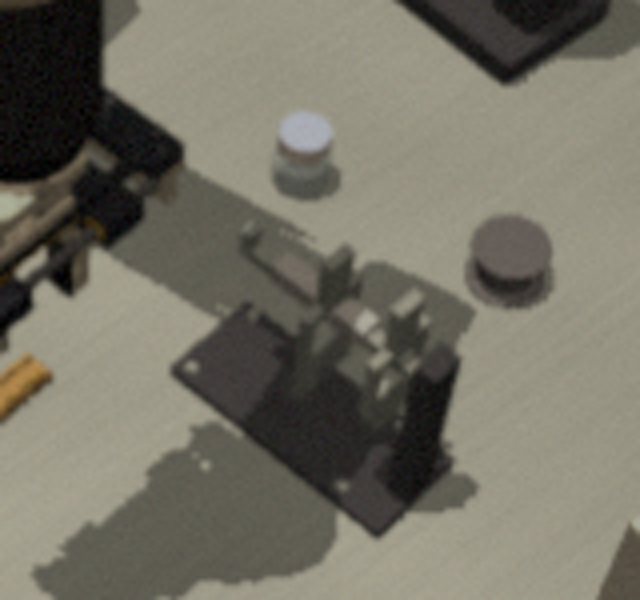

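View pics/scene9.png

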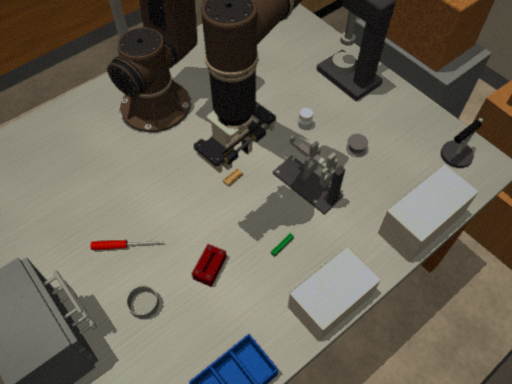

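The die plate hangs upright on the overlay position and the first plate hangs as before. The bystanders haven't moved and the gripper is clear. Handing in.

```bash
python3 -c "
from h import *
print(close_job())"
```

```text
the job is handed in; nothing more can be done
None
```

The die plate now hangs on the hook with its crossbar in the sleeve's notch, and the job is handed in. The hand-in reported no verdict.

- **What I did:** I gripped the plate by its neck, lifted it out of the block and passed its eye over the tip without touching it. I then slid it along the sleeve top, pressing with about 6–10 N. That is slightly above the suggested 2–8 N at first, but well under the 20 N limit. The pressure vanished about 5 mm in from the middle of the notch range. The bar then went down 7.0 mm from the sleeve top to a felt floor, which matches the notch depth. I released it and backed the arm away at about 23.5 s.
- **Last checks:** In the final pictures the plate hangs upright, on the outline drawn for its home position, about 6 mm along the arm from the stand's origin and centred across it. The first plate hangs where it was, the bystanders show no visible movement, and the gripper is clear of everything.
- **Disagreements:** The two fixed cameras differed by about 2–5 mm on the position of the hook and notch, so I relied on feel for the notch. I checked the first plate and the bystanders only by eye, not by measurement.

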